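Weigh the gift cartons standing heavy end down

ROBOT

A 7-joint arm with a two-finger parallel gripper is mounted at the origin on the work surface. World frame = base frame: x ahead of the robot, y to its left, z up, the work surface at z = 0. Lengths are in m, angles in rad, forces in N, time in s.
With the tool pointing down it reaches from about 0.425 to 0.875 m from the base axis. Payload 4.7 kg.
Tool frame: the origin (TCP) lies at the very end of the fingers, on their centre line; the grasp point (between the pads) lies 19 mm behind it (env.grasp_offset is the distance from the TCP to the grasp point, in m); z points along the fingers, y is the line along which they close (so a half turn about z gives the same grasp; the last joint's range is limited). The gripper opens to 87 mm and grips with 3 to 60 N. Pads are 19 mm wide; open, the fingers measure 117 mm over their backs; the gripper's body (75 mm by 190 mm) begins 51 mm behind the grasp point.
Start: joints at [-1.254, 0.321, -0.07, 1.45, 0.023, 1.371, -0.057], TCP at [0.194, 0.62, 0.223] pointing down, gripper open.
Joint ranges: [-2.86, 2.86], [-0.3, 2.09], [-1.38, 1.24], [0.06, 2.45], [-1.56, 4.7], [0.09, 2.05], [-2.69, 2.69]. Speed limits (rad/s): [2.57, 2.57, 3.14, 3.14, 3.14, 3.14, 3.14].

INTERFACE

Orientations are given as a rotation vector (axis times angle).
In Python, from workcell import env, move_gripper, optics, close_job gives the robot as it stands. Calls block until the motion is done:
- env.move_to(position, orientation): joint-space move of the TCP to a pose.
- env.move_straight(position, v=0.15, frame=None, contact_N=None): straight line of the TCP; frame=None keeps the orientation; v is the mean speed in m/s. With contact_N (N) it stops when the force on the tool has changed by that much, and returns True; else False.
- env.set_joints(angles): joint-space move.
- move_gripper(opening, newtons=None): opening from 0.0 (shut) to 1.0 (fully open); newtons is the grip in N (None keeps the last); returns when the fingers have stopped.
- env.wait(seconds).
- env.solve_ik(position, orientation): joint angles nearest the present ones, or None.
- optics.snapshot(name): name is "scene" or "top" or "wrist"; returns a dict with "frame" (420x560x3 uint8, red, green, blue), "range_z" (420x560 float32, m along the optical axis (not along the pixel's ray), 0 where there is no reading), "vertical_fov" (degrees; the focal length in pixels is half the picture's height over the tangent of half this angle, whatever the lens; pixels are square), "cx", "cy" (the principal point, pixels), "extrinsics" (4x4, takes a point from world to camera coordinates). Camera axes: x right, y down, z forward; pixel columns grow to the right and rows downward; lengths in m; the calibration is good to about 2 mm. A picture is of the moment at which its call begins.
A pose or a line that the arm cannot do raises env.PlanningError and nothing moves.
- close_job(): hands the job in; it is judged then, once.
Trained networks look in the newest picture that a camera, given by its name, has taken for a name from the list of things; names that differ only in an ending like _2 or _b are one class to them, and where a whole thing is asked for, a point or a joint stands for the part that bears it (a point fixed in the world has none). Each returns a list of dicts, best first, with "conf" (0 to 1); they miss things now and then, are a little off and sometimes report something else, mostly with a low value. They report only what shows in the picture. A call takes as long as a camera call. They do not tell look-alikes from the thing itself.
- optics.search_frame(query, camera): "centre" ([x, y, z] in m, in world coordinates, good to about 4 mm: the middle of the surface that is visible of it).
- optics.outline_of(query, camera): "region" (420x560 bool, what is visible of it).
Readings, each from a call of its own:
- env.current_time_s(): time.
- env.current_joint_pos(): joint angles.
- env.current_joint_vel(): joint speeds.
- env.current_joint_efforts(): joint torques, N m.
- env.current_tool_pos(): TCP position.
- env.current_ee_rot(): TCP orientation.
- env.current_contact_force(): force on the tool from outside, world axes, zero at the start.
- env.current_torque(): the same for the moment, N m.
- env.current_finger_gap(): opening from 0.0 (shut) to 1.0 (fully open).
- env.current_gripper_force(): force on a finger pad.
Only numpy, scipy, OpenCV 4.12 (cv2) and the standard library are available. Lean on these libraries where they do the work, as an engineer would, in place of code of your own. Each camera call takes 0.05 s, during which the arm holds its last target. There are 200 camera calls.

TASK

Take the white measuring cup off the scale's platter and stand it upright on the bench, then press the yellow key fully in to zero the empty scale. Each kraft gift carton lying on the bench has a brass spice mill packed in one end, and both ends look alike: feel which end is heavy by lifting, and stand every carton upright on the platter with its heavy end down. When all of them stand there on their own, press the green key fully in to total the weight; leave the other things on the bench where they are.

Things in the scene. Friction and masses are not known exactly. Their poses are not given: they have to be found in the camera images.
- scale: Bench scale, fixed, black, with a flat blue platter 230 mm (its x) by 260 mm (its y). Origin on the bench under the platter's centre; the platter's top is 70 mm above the bench. Its sloping console with display and keys lies on its -x side (towards the robot), 95 to 198 mm from the origin, its surface rising from about 27 mm at the front to 56 mm at the platter.
- cup: White plastic measuring cup, round, open at the top, 85 mm high, 62 mm across the mouth narrowing evenly to 50 mm at the foot, 3 mm wall, 60 g, at first standing on the platter. Origin at the centre of its underside, z axis up out of its mouth.
- zero_key_top (a point): Centre of the top of the yellow key, 22 mm across, at the +y side of the console; it tilts 15 degrees towards the scale's -x and is pressed along that slant or straight down.
- zero_key (a joint): Travel of the yellow key: 0 released, 0.004 m fully in; springs back; fully in takes 4 N.
- total_key_top (a point): Centre of the top of the green key, 22 mm across, at the -y side of the console, tilted like the yellow one.
- total_key (a joint): Travel of the green key: 0 released, 0.004 m fully in; springs back; fully in takes 4 N.
- carton_a: Kraft gift carton with a white and green band, square bar 46 x 46 x 150 mm, lying on the bench (may be absent: None). Origin at its very middle, x axis along its length. Both ends look alike, but a brass mill packed tight in one of them (towards +x or -x, it differs from carton to carton) puts the centre of mass about 34 mm from the middle that way. About 0.4 kg (0.32 to 0.48).
- carton_b: Another such carton, alike to look at; its heavy end is its own. May be absent (None). Of all cartons: lifted in a light pinch (about 20 N) near the light end, the heavy end sags or swings down between the fingers, further as the grip is eased; pinched at 35 N it stays level.
- carton_c: Another such carton, alike to look at; its heavy end is its own. May be absent (None). Of all cartons: set down heavy end first, one settles upright by itself from a lean of up to about 20 degrees.
- carton_d: Another such carton, alike to look at; its heavy end is its own. May be absent (None). Where a rule names carton_a_c1, carton_b_c1 and so on, it means the centre of the mill inside that carton.
- tape_roll: Orange roll of tape lying flat, 90 mm across, 48 mm high; loose, to be left alone. Origin at its underside.
- tea_jar: Amber glass jar with a dark lid, 76 mm across, 120 mm high; loose, to be left alone. Origin at its underside.
- mug: Blue ceramic mug, 80 mm across, 95 mm high; loose, to be left alone. Origin at its underside.
- scoop: Spoon-shaped steel scoop with a dark wooden handle, 170 mm long, lying down; loose, to be left alone. Origin at bench height under its middle.
- stapler: Red and dark grey stapler, 150 mm long; loose, to be left alone. Origin at its underside.
- tea_box: Green box of tea, 90 x 130 x 75 mm; loose, to be left alone. Origin at its underside.
- label_stack: Block of paper labels with a yellow top one, 75 x 100 x 22 mm; loose, to be left alone. Origin at its underside.
Mind the look-alikes: they are no part of the job. Leave any pink look-alike of the cup alone.

How it is judged:
On the way, in this order (a step that is already met when the one before it is completed fails the run):
1. the cup stands upright on the bench, off the scale and let go (height (world z) of cup below 0.012 m and angle between cup's own z axis and vertical below 0.15 rad and contact force between cup and scale below 0.2 N and contact force between the fingers and cup below 0.3 N), for 0.3 s.
2. the yellow key is pressed fully in with nothing on the platter (value of joint zero_key above 0.003 m and contact force between each of carton_a, carton_b, carton_c, carton_d, cup and scale below 0.2 N), for 0.05 s.
3. every carton stands on the platter, heavy end down and let go (x of carton_a in the frame of scale between -0.1 and 0.1 m and y of carton_a in the frame of scale between -0.115 and 0.115 m and z of carton_a in the frame of scale between 0.137 and 0.153 m and angle between the x axis of each of carton_a, carton_b, carton_c, carton_d and the z axis of scale, either way round below 0.1 rad and z of each of carton_a_c1, carton_b_c1, carton_c_c1, carton_d_c1 in the frame of scale below 0.12 m and contact force between the fingers and carton_a below 0.3 N and x of carton_b in the frame of scale between -0.1 and 0.1 m and y of carton_b in the frame of scale between -0.115 and 0.115 m and z of carton_b in the frame of scale between 0.137 and 0.153 m and contact force between the fingers and carton_b below 0.3 N and x of carton_c in the frame of scale between -0.1 and 0.1 m and y of carton_c in the frame of scale between -0.115 and 0.115 m and z of carton_c in the frame of scale between 0.137 and 0.153 m and contact force between the fingers and carton_c below 0.3 N and x of carton_d in the frame of scale between -0.1 and 0.1 m and y of carton_d in the frame of scale between -0.115 and 0.115 m and z of carton_d in the frame of scale between 0.137 and 0.153 m and contact force between the fingers and carton_d below 0.3 N), for 0.5 s.
4. the green key is pressed fully in while all of them stand there (all of step 3 and value of joint total_key above 0.003 m), for 0.05 s.
At the end, for the whole second after the job is handed in: Every carton stands at rest on the platter with its heavy end down, within 0.1 rad of upright, its axis at least 15 mm in from the platter's edges; the cup stands upright (within 0.15 rad) on the bench, not touching the scale; both keys are released (all of step 1 and all of step 3 and linear speed of each of carton_a, carton_b, carton_c, carton_d, cup below 0.02 m/s and value of joint each of zero_key, total_key below 0.001 m).
It fails at once if one of the other things on the bench is pushed more than 4 cm (distance of any of tape_roll, tea_jar, mug, scoop, stapler, tea_box, label_stack from where it was at the start of the episode above 0.04 m).
Of carton_a, carton_b, carton_c, carton_d only 2 to 3 are there at a start; the rules pass over those that are not, and their reading is None.
At some moment in a run one of carton_a, carton_b, carton_c, carton_d may be knocked a few centimetres aside while the robot is not near it.
Once in a run the grip may slacken for a moment while it holds something.
It also fails if it takes over 210 s, if anything falls off the work surface, if the arm or the gripper's body presses on something with over 40 N, if the wrist force passes 120 N, or if a joint passes its speed limit or range.

## Working session

There is one attempt and no reset: what is moved stays moved. The work goes in short steps, each a Python script; the robot and the scene stay as the last script left them, time stands still between calls to the robot, and variables do not carry over. Pictures are saved under pics/ and viewed, at most 14 in all, crops included, and the job is handed in when it is done.

```bash
ls; mkdir -p pics; cat > h.py <<'E'
import numpy as np, cv2
from workcell import env, move_gripper, optics, close_job
from scipy.spatial.transform import Rotation as R
def snap(n,f=None):
    s=optics.snapshot(n)
    if f: cv2.imwrite(f'pics/{f}.png',s['frame'][:,:,::-1])
    return s
def cloud(s):
    h,w=s['range_z'].shape; fl=h/2/np.tan(np.radians(s['vertical_fov'])/2)
    v,u=np.mgrid[:h,:w]; z=s['range_z']
    P=np.stack([(u-s['cx'])/fl*z,(v-s['cy'])/fl*z,z,np.ones_like(z)],-1)
    W=P@np.linalg.inv(s['extrinsics']).T
    W[z<=0]=np.nan
    return W[...,:3]
E
python3 - <<'E'
from h import *
for c in ('scene','top'):
    snap(c,c+'0')
    for q in ('scale','cup','zero_key_top','total_key_top','carton_a','tape_roll','tea_jar','mug','scoop','stapler','tea_box','label_stack'):
        print(c,q,[(round(d['conf'],2),np.round(d['centre'],3).tolist()) for d in optics.search_frame(q,c)])
print(env.current_time_s(), env.current_ee_rot())
E
```

```text
pics
scene scale [(0.94, [0.563, 0.296, 0.074]), (0.67, [0.396, 0.189, 0.057])]
scene cup [(0.85, [0.555, 0.262, 0.127]), (0.72, [0.555, 0.476, 0.052]), (0.63, [0.407, 0.35, 0.056]), (0.46, [0.632, -0.288, 0.03])]
scene zero_key_top [(0.47, [0.412, 0.353, 0.056])]
scene total_key_top [(0.52, [0.354, -0.106, 0.011]), (0.5, [0.395, 0.19, 0.059])]
scene carton_a [(0.96, [0.491, -0.217, 0.046]), (0.95, [0.485, -0.019, 0.045]), (0.75, [0.491, -0.386, 0.038]), (0.49, [0.553, 0.26, 0.129]), (0.27, [0.352, -0.106, 0.013])]
scene tape_roll [(0.73, [0.633, -0.289, 0.03]), (0.57, [0.352, -0.107, 0.013])]
scene tea_jar [(0.66, [0.8, -0.008, 0.093])]
scene mug [(0.75, [0.737, -0.243, 0.062]), (0.59, [0.634, -0.289, 0.029])]
scene scoop [(0.79, [0.352, -0.106, 0.015])]
scene stapler [(0.81, [0.647, -0.406, 0.039])]
scene tea_box [(0.56, [0.787, 0.137, 0.075])]
scene label_stack [(0.77, [0.31, -0.342, 0.018]), (0.69, [0.352, -0.105, 0.012]), (0.4, [0.49, -0.216, 0.047]), (0.19, [0.564, 0.295, 0.072])]
top scale [(0.68, [0.515, 0.261, 0.07])]
top cup [(0.83, [0.561, 0.263, 0.105]), (0.58, [0.57, 0.488, 0.045])]
top zero_key_top [(0.68, [0.741, -0.277, 0.043]), (0.36, [0.358, -0.106, 0.014])]
top total_key_top [(0.41, [0.396, 0.189, 0.057])]
top carton_a [(0.8, [0.482, -0.223, 0.041]), (0.78, [0.481, -0.396, 0.045]), (0.68, [0.474, -0.032, 0.044])]
top tape_roll [(0.91, [0.629, -0.303, 0.044]), (0.45, [0.743, -0.277, 0.041])]
top tea_jar [(0.64, [0.789, -0.034, 0.12])]
top mug [(0.91, [0.744, -0.277, 0.044]), (0.42, [0.52, 0.259, 0.07]), (0.33, [0.396, 0.187, 0.056])]
top scoop [(0.23, [0.56, 0.264, 0.107])]
top stapler [(0.6, [0.66, -0.4, 0.047]), (0.49, [0.483, -0.224, 0.042])]
top tea_box [(0.76, [0.772, 0.116, 0.071])]
top label_stack [(0.66, [0.303, -0.351, 0.023])]
1.3 [4.73784318e-01 3.10557709e+00 1.06301909e-04]
```

View pics/scene0.png

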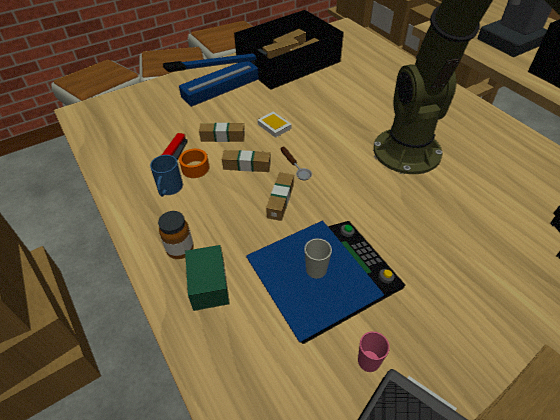

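View pics/top0.png

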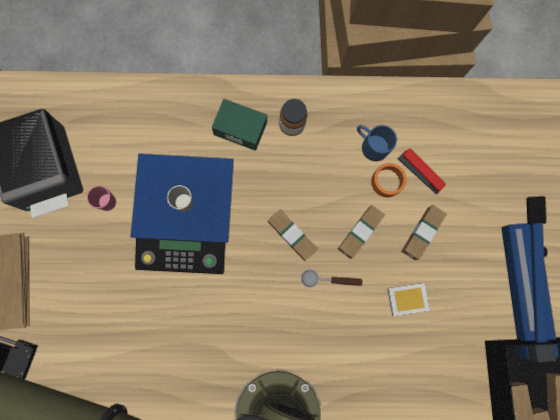

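```bash
cat >> h.py <<'E'
def fit(pts):
    (c,s,a)=cv2.minAreaRect((pts[:,:2]*1000).astype(np.float32))
    if s[0]<s[1]: a+=90; s=s[::-1]
    return np.array(c)/1000,np.array(s),(a+90)%180-90   # centre m, size mm, long axis deg
def cartons():
    s=optics.snapshot('top'); W=cloud(s); out=[]
    for d in optics.outline_of('carton_a','top'):
        if d['conf']<.4: continue
        p=W[d['region']]; p=p[np.isfinite(p[:,0])]
        p=p[np.abs(p[:,2]-.046)<.006]
        if len(p)>100: out.append((d['conf'],)+fit(p)+(len(p),))
    return out
E
python3 - <<'E'
from h import *
for o in cartons(): print(o)
s=optics.snapshot('top'); W=cloud(s)
# blue platter
f=s['frame'].astype(int)
m=(np.abs(W[...,2]-.07)<.006)&(f[...,2]>f[...,0]+30)&(W[...,1]>.05)
m=cv2.morphologyEx(m.astype(np.uint8),cv2.MORPH_OPEN,np.ones((3,3)))>0
print('platter',fit(W[m]))
hsv=cv2.cvtColor(s['frame'],cv2.COLOR_RGB2HSV)
for n,lo,hi in(('yellow',20,35),('green',45,85)):
    k=(hsv[...,0]>lo)&(hsv[...,0]<hi)&(hsv[...,1]>120)&(hsv[...,2]>80)&(W[...,0]<.47)&(W[...,1]>.05)
    print(n,k.sum(),np.nanmean(W[k],0),np.argwhere(k).mean(0))
for c in('cup',):
  for d in optics.outline_of(c,'top')[:2]:
    p=W[d['region']]; p=p[np.isfinite(p[:,0])]; zt=np.percentile(p[:,2],98)
    q=p[p[:,2]>zt-.006]; e=cv2.minEnclosingCircle((q[:,:2]*1000).astype(np.float32))
    print(c,d['conf'],e,zt,s['frame'][d['region']].mean(0))
E
```

```text
(0.7, array([ 0.48299188, -0.39986319]), array([151.90472412,  48.43891525]), -33.06161880493164, 894)
(0.66, array([ 0.47286365, -0.03654103]), array([148.32562256,  47.53531647]), 44.06437301635742, 869)
(0.57, array([ 0.48362643, -0.22546585]), array([150.81307983,  45.98849869]), -36.950157165527344, 862)
platter (array([0.56572681, 0.26192786]), array([257.63476562, 227.01412964]), 87.73403930664062)
yellow 50 [0.40348567 0.34960956 0.05673531] [257.64 147.28]
green 39 [0.39661422 0.18607997 0.0561304 ] [260.87179487 209.02564103]
cup 0.84 ((562.4154663085938, 479.6685791015625), 31.016077041625977) 0.08764308104504451 [115.45200698  75.97033159  83.16055846]
cup 0.81 ((552.0307006835938, 255.79933166503906), 30.811002731323242) 0.15766775164455857 [121.15454545 121.61090909 116.66727273]
```

The candidates for the cup are the white cup at top (180,198) / scene (317,257) and the pink cup at top (101,198) / scene (373,350). I choose the white one, which stands on the platter. The three cartons are at top (293,234), (361,231) and (425,232). The yellow key is at (147,258) and the green at (209,261). I'll hover over the white cup and check it from close up.

```bash
cat >> h.py <<'E'
def ori(ang,pos):
    """tool down, closing line at ang (deg, mod 180); pick the better half turn"""
    best=None
    for a in (ang,ang+180):
        r=(R.from_euler('z',a+90,degrees=True)*R.from_euler('x',180,degrees=True)).as_rotvec()
        q=env.solve_ik(np.array(pos),r)
        if q is not None and (best is None or abs(q[6])<best[0]): best=(abs(q[6]),r)
    return best[1]
def goto(pos,ang):
    env.move_to(np.array(pos,float),ori(ang,pos))
def st(): print('t',round(env.current_time_s(),1),np.round(env.current_tool_pos(),3),'gap',round(env.current_finger_gap(),3),'F',np.round(env.current_contact_force(),1),'grip',round(env.current_gripper_force(),1),flush=True)
E
python3 - <<'E'
from h import *
goto([.555,.258,.30],0); st()
s=snap('wrist','w1'); W=cloud(s)
print(np.round(env.current_joint_pos(),2))
for d in optics.outline_of('cup','wrist')[:2]:
    p=W[d['region']]; p=p[np.isfinite(p[:,0])]; q=p[np.abs(p[:,2]-.155)<.006]
    if len(q)>20: print(d['conf'],len(q),cv2.minEnclosingCircle((q[:,:2]*1000).astype(np.float32)))
E
```

```text
t 3.4 [0.554 0.26  0.299] gap 0.997 F [-0.4  0.9 -0.5] grip 0.0
[-0.8   0.22  0.39  1.44 -0.08  1.5  -0.41]
0.9 775 ((554.209228515625, 258.24078369140625), 30.887298583984375)
```

View pics/w1.png

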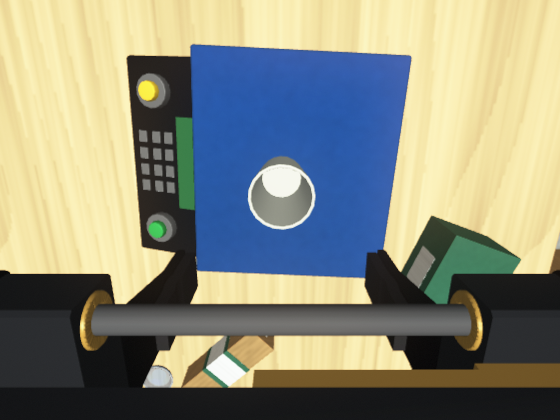

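The wrist view shows the white cup's mouth at (282,195), with the yellow key at (148,90) and the green key at (157,229). I'll grasp the cup and set it on the bench.

```bash
python3 - <<'E'
from h import *
s=optics.snapshot('wrist'); W=cloud(s); f=s['frame'].astype(int)
hsv=cv2.cvtColor(s['frame'],cv2.COLOR_RGB2HSV)
for n,lo,hi,b in(('yellow',20,35,(60,120,130,180)),('green',45,85,(210,250,130,180))):
    k=np.zeros(f.shape[:2],bool); k[b[0]:b[1],b[2]:b[3]]=True
    k&=(hsv[...,0]>lo)&(hsv[...,0]<hi)&(hsv[...,1]>120)&(hsv[...,2]>80)
    print(n,k.sum(),np.nanmean(W[k],0),np.ptp(W[k],0))
m=(np.abs(W[...,2]-.07)<.006)&(f[...,2]>f[...,0]+30)
m=cv2.morphologyEx(m.astype(np.uint8),cv2.MORPH_OPEN,np.ones((5,5)))>0
print('platter',fit(W[m]))
p=env.current_tool_pos()
c=[.5545,.2585]
goto([*c,.22],0); env.move_straight(np.array([*c,.115]),v=.1,contact_N=8); st()
move_gripper(0.0,12); st()
env.move_straight(np.array([*c,.25]),v=.15); st()
goto([.64,-.09,.2],0); st()
hit=env.move_straight(np.array([.64,-.09,.041]),v=.08,contact_N=3); print(hit); st()
move_gripper(1.0); env.wait(.2); st()
env.move_straight(np.array([.64,-.09,.25]),v=.2)
s=snap('scene','s2')
for q in optics.search_frame('cup','scene')[:3]: print(q)
E
```

```text
yellow 342 [0.40813661 0.35225295 0.05650543] [nan nan nan]
green 221 [0.40120986 0.18986474 0.05668014] [nan nan nan]
platter (array([0.61097742, 0.24930576]), array([316.29797363, 283.04776001]), -2.49749755859375)
t 5.1 [0.555 0.259 0.116] gap 1.006 F [-0.7 -0.7 -0.1] grip 0.0
t 5.7 [0.555 0.259 0.115] gap 0.691 F [-0.7  0.2  0.9] grip 12.0
t 6.8 [0.554 0.258 0.249] gap 0.685 F [-0.6 -0.1 -0.9] grip 12.0
t 8.1 [ 0.64  -0.088  0.2  ] gap 0.69 F [-0.8  0.  -0.9] grip 12.0
True
t 9.9 [ 0.64  -0.09   0.045] gap 0.691 F [-1.6 -0.2  5.1] grip 12.0
t 10.9 [ 0.639 -0.09   0.043] gap 0.999 F [-0.  -0.8 -0.6] grip 0.0
{'centre': [0.6436, -0.076, 0.0601], 'conf': 0.86}
{'centre': [0.5556, 0.4794, 0.0524], 'conf': 0.63}
{'centre': [0.4898, -0.2174, 0.0455], 'conf': 0.16}
```

The cup is standing on the bench. Next I'll press yellow.

```bash
cat >> h.py <<'E'
def press(xy):
    move_gripper(0.0,20)
    goto([*xy,.16],87.5); env.move_straight(np.array([*xy,.075]),v=.15)
    print('hit',env.move_straight(np.array([*xy,.044]),v=.03,contact_N=10)); st()
    env.wait(.3); st()
    env.move_straight(np.array([*xy,.16]),v=.15)
E
python3 - <<'E'
from h import *
press([.408,.352])
move_gripper(1.0)
goto([.45,.15,.35],87.5)
snap('top','t3')
for o in cartons(): print(o)
print(np.round(env.current_torque(),3));st()
E
```

```text
hit True
t 17.0 [0.409 0.352 0.056] gap 0.006 F [-1.6 -1.5  8.3] grip 4.0
t 17.3 [0.409 0.352 0.056] gap 0.006 F [-1.9 -2.1  7.8] grip 4.1
(0.98, array([ 0.47309659, -0.03644012]), array([148.76068115,  46.87578583]), 44.115867614746094, 868)
(0.92, array([ 0.48301196, -0.40007874]), array([150.0377655 ,  48.28967667]), -32.67527389526367, 865)
(0.72, array([ 0.48369308, -0.22599286]), array([150.55453491,  46.43372726]), -36.773040771484375, 866)
[0.036 0.021 0.029]
t 20.9 [0.449 0.151 0.349] gap 0.999 F [ 1.1  0.4 -0.4] grip 0.0
```

View pics/t3.png

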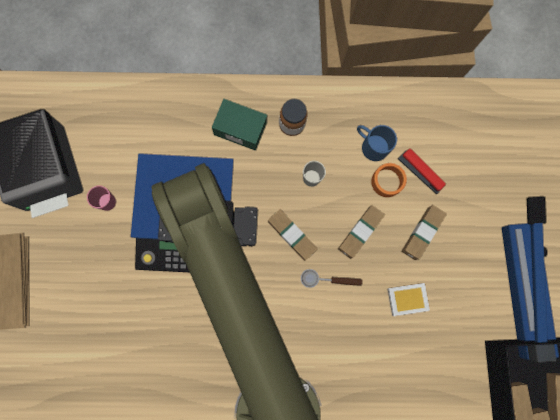

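```bash
python3 - <<'E'
from h import *
move_gripper(0.0,20)
xy=[.408,.352]
goto([*xy,.12],87.5); env.move_straight(np.array([*xy,.066]),v=.15); env.wait(.2);st()
for z in np.arange(.064,.045,-.002):
    env.move_straight(np.array([*xy,z]),v=.05); env.wait(.1)
    F=env.current_contact_force()[2]; print(round(z,4),np.round(env.current_tool_pos()[2],4),round(F,1))
    if F>20: break
env.wait(.2)
env.move_straight(np.array([*xy,.16]),v=.15)
move_gripper(1.0); st()
E
```

```text
t 24.3 [0.409 0.353 0.067] gap 0.005 F [ 0.3 -0.3 -0.4] grip 0.0
0.064 0.064 -0.3
0.062 0.0619 0.0
0.06 0.0602 1.9
0.058 0.0584 3.4
0.056 0.0565 4.9
0.054 0.0558 13.6
0.052 0.0553 23.5
t 29.3 [0.408 0.352 0.16 ] gap 0.998 F [ 0.1 -0.9 -1.1] grip 0.0
```

The key had spring resistance and then a hard stop, so it was fully pressed. Next I'll test-lift the first carton.

```bash
cat >> h.py <<'E'
ORG=np.array([.567,.264]); YAW=-2.5
def plat(x,y): return ORG+R.from_euler('z',YAW,degrees=True).as_matrix()[:2,:2]@[x,y]
def testlift(c,ang,sign,off=.053,N=20,h=.2):
    d=np.array([np.cos(np.radians(ang)),np.sin(np.radians(ang))])*sign
    g=np.array(c)+off*d
    move_gripper(.78); goto([*g,.14],ang+90); env.wait(.2); T0=env.current_torque();F0=env.current_contact_force()
    env.move_straight(np.array([*g,.006]),v=.12,contact_N=12); move_gripper(0.0,N); st()
    env.move_straight(np.array([*g,h]),v=.1); env.wait(.4); st()
    dT=env.current_torque()-T0; dF=env.current_contact_force()-F0
    # moment about the tool closing axis expected from weight W at distance L along -d
    ax=np.array([-d[1],d[0],0])
    print('dT',np.round(dT,3),'dF',np.round(dF,2),'moment about closing axis',round(dT@ax,3))
    return g
E
python3 - <<'E'
from h import *
testlift([.473,-.0365],44.1,1)
s=snap('scene'); cv2.imwrite('pics/c1.png',cv2.resize(s['frame'][100:300,180:400,::-1],None,fx=2.5,fy=2.5))
E
```

```text
t 33.4 [0.511 0.    0.006] gap 0.526 F [-0.8  0.4  1.3] grip 20.0
t 35.9 [0.511 0.    0.2  ] gap 0.528 F [-0.3  1.2 -4. ] grip 20.0
dT [ 0.278 -0.224  0.004] dF [ 0.07  1.99 -3.86] moment about closing axis -0.355
```

View pics/c1.png

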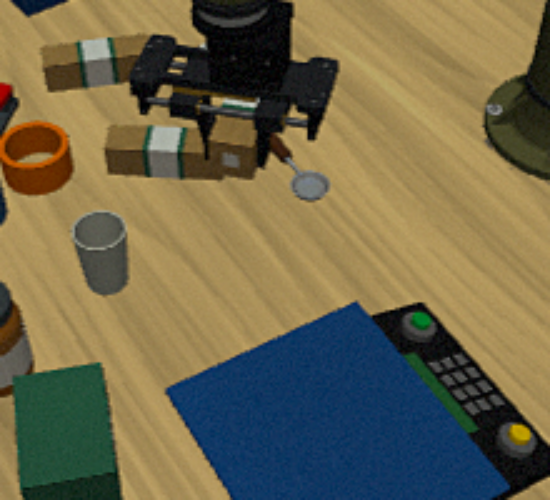

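The moment of 0.355 N·m over 3.9 N puts the centre of mass about 90 mm away, so I'm holding the light end. I'll ease the grip so it swings down.

```bash
cat >> h.py <<'E'
def ease(levels):
    for n in levels:
        move_gripper(0.0,n); env.wait(.5)
        T=env.current_torque()
        print(n,'|Th|',round(np.hypot(T[0],T[1]),3),'Fz',round(env.current_contact_force()[2],1),'gap',round(env.current_finger_gap(),3),flush=True)
E
python3 - <<'E'
from h import *
ease([16,13,11,9])
s=snap('scene'); cv2.imwrite('pics/c2.png',cv2.resize(s['frame'][100:300,180:400,::-1],None,fx=2.5,fy=2.5))
E
```

```text
16 |Th| 0.087 Fz -3.6 gap 0.527
13 |Th| 0.111 Fz -4.1 gap 0.535
11 |Th| 0.046 Fz -3.6 gap 0.528
9 |Th| 0.026 Fz -3.5 gap 0.531
```

View pics/c2.png

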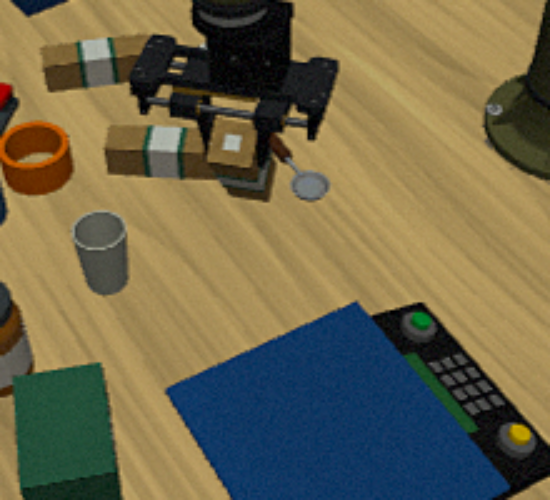

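It is now hanging nearly vertical. I'll place it on the platter.

```bash
cat >> h.py <<'E'
def place(sx,sy,N=20):
    move_gripper(0.0,N)
    p=env.current_tool_pos(); env.move_straight(np.array([p[0],p[1],.29]),v=.15)
    xy=plat(sx,sy); goto([*xy,.29],YAW); env.wait(.3); st()
    env.move_straight(np.array([*xy,.20]),v=.1)
    print('hit',env.move_straight(np.array([*xy,.165]),v=.03,contact_N=3)); st()
    move_gripper(0.0,5); env.wait(.3); st()
    move_gripper(1.0); env.wait(.3); st()
    env.move_straight(np.array([*xy,.31]),v=.15)
E
python3 - <<'E'
from h import *
place(0,.072)
goto([.45,.0,.35],87.5)
s=snap('scene'); cv2.imwrite('pics/c3.png',cv2.resize(s['frame'][150:350,180:420,::-1],None,fx=2.5,fy=2.5))
for o in cartons(): print(o)
W=cloud(optics.snapshot('top')); m=np.abs(W[...,2]-.22)<.006; m&=W[...,1]>.1
m=cv2.morphologyEx(m.astype(np.uint8),cv2.MORPH_OPEN,np.ones((3,3)))>0
if m.sum()>30: print(fit(W[m]),m.sum(),np.ptp(W[m][:,2]))
E
```

```text
t 41.4 [0.57  0.335 0.291] gap 0.526 F [ 0.4 -0.3 -3.3] grip 20.0
hit True
t 43.3 [0.57  0.336 0.174] gap 0.527 F [0.2 0.5 3.9] grip 20.0
t 43.8 [0.57  0.337 0.174] gap 0.531 F [1.3 1.5 5.5] grip 5.0
t 45.0 [0.569 0.336 0.173] gap 1.004 F [0.4 0.6 0.4] grip 0.0
(0.78, array([ 0.48406238, -0.22505934]), array([150.71522522,  45.09536743]), -37.49717330932617, 840)
(0.6, array([ 0.47373865, -0.44058032]), array([148.93551636,  49.53320312]), -20.693572998046875, 888)
```

View pics/c3.png

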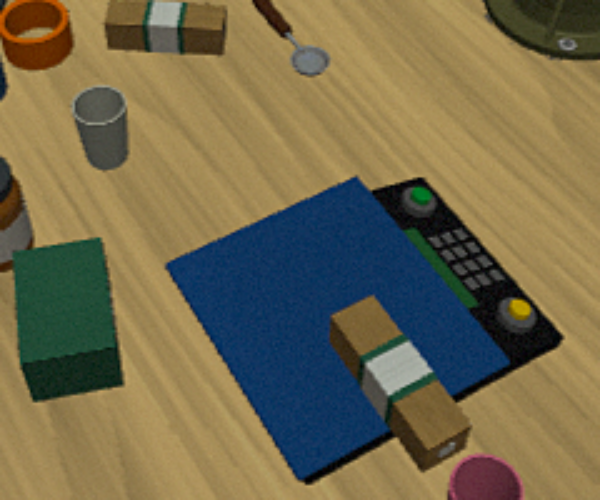

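```bash
python3 - <<'E'
from h import *
for c in('scene','top'):
    s=optics.snapshot(c); W=cloud(s)
    for d in optics.outline_of('carton_a',c):
        p=W[d['region']]; p=p[np.isfinite(p[:,0])]
        if np.median(p[:,1])>.1 and d['conf']>.2:
            print(c,d['conf'],len(p),np.round(np.percentile(p,[2,50,98],axis=0),3).tolist())
            q=p[p[:,2]>np.percentile(p[:,2],90)-.012]; print(fit(q),len(q), q[:,2].mean())
            a=q-q.mean(0); print(np.linalg.svd(a,full_matrices=False)[2].round(2).tolist())
E
```

```text
scene 0.85 1908 [[0.547, 0.29, 0.071], [0.578, 0.374, 0.116], [0.595, 0.439, 0.12]]
(array([0.57030249, 0.36425244]), array([151.45729065,  47.44378281]), 87.46499633789062) 1428 0.11629678396803082
[[0.04, 1.0, -0.01], [1.0, -0.04, -0.04], [0.04, 0.0, 1.0]]
top 0.68 1217 [[0.544, 0.289, 0.073], [0.566, 0.36, 0.115], [0.593, 0.435, 0.121]]
(array([0.56896155, 0.36382281]), array([152.51707458,  47.77013016]), 87.32587432861328) 1048 0.11531915964885582
[[-0.04, -1.0, -0.0], [-1.0, 0.04, -0.0], [0.0, 0.0, -1.0]]
```

The carton fell and lies flat on the platter, centred at (0.570, 0.364) along y. It balances there, so the heavy end is towards -y. Carton 3 was also knocked, to (0.474, -0.440). I'll regrip the light +y end, and this time ease the grip over the slot and check the lean before releasing.

```bash
cat >> h.py <<'E'
def lean():
    """lean (deg) of held carton: long-axis of its visible points near the tool in scene view"""
    p0=env.current_tool_pos(); W=cloud(optics.snapshot('scene'))
    res=None
    for d in optics.outline_of('carton_a','scene'):
        p=W[d['region']]; p=p[np.isfinite(p[:,0])]
        if len(p)<50: continue
        m=np.median(p,0)
        if np.hypot(*(m[:2]-p0[:2]))<.1 and m[2]<p0[2]+.06:
            # fit narrow bands: centroid by height
            zs=np.percentile(p[:,2],[2,98]); lo=p[p[:,2]<zs[0]+.03]; hi=p[p[:,2]>zs[1]-.03]
            v=np.median(hi,0)-np.median(lo,0); 
            print('lean view conf',round(d['conf'],2),len(p),'z',zs.round(3),'ext',np.round(np.percentile(p,98,axis=0)-np.percentile(p,2,axis=0),3),'v',v.round(3))
def tq(n=8):
    a=[]
    for _ in range(n): a.append(env.current_torque()); env.wait(.03)
    return np.mean(a,0)
def place2(sx,sy,T0,levels=(14,11,9)):
    p=env.current_tool_pos(); xy=plat(sx,sy)
    env.move_straight(np.array([p[0],p[1],.29]),v=.12)
    if np.hypot(*(p[:2]-xy))>.1: goto([*xy,.29],YAW)
    else: env.move_straight(np.array([*xy,.29]),v=.08)
    ease(levels); T=tq(); print('dT',(T-T0).round(3)); lean()
E
python3 - <<'E'
from h import *
xy=np.array([.5695,.364])+.053*np.array([.042,.999])
move_gripper(1.0); goto([*xy,.2],YAW); env.wait(.3); T0=tq(); print('T0',T0.round(3))
env.move_straight(np.array([*xy,.077]),v=.1,contact_N=10); move_gripper(0,20); st()
env.move_straight(np.array([*xy,.25]),v=.1); env.wait(.3); print('dT lift',(tq()-T0).round(3)); st()
place2(0,.072,T0)
s=snap('scene'); cv2.imwrite('pics/c4.png',cv2.resize(s['frame'][120:360,230:450,::-1],None,fx=2.4,fy=2.4))
E
```

```text
T0 [-0.109  0.052  0.003]
t 52.8 [0.572 0.417 0.077] gap 0.525 F [0.5 0.1 0.4] grip 19.9
dT lift [ 0.3   -0.01  -0.012]
t 55.2 [0.572 0.417 0.25 ] gap 0.523 F [-0.5  0.6 -2.3] grip 20.0
14 |Th| 0.121 Fz -3.2 gap 0.527
11 |Th| 0.113 Fz -2.4 gap 0.527
9 |Th| 0.088 Fz -3.8 gap 0.529
dT [ 0.136 -0.01  -0.011]
lean view conf 0.81 848 z [0.193 0.333] ext [0.043 0.085 0.14 ] v [-0.02   0.055  0.114]
```

View pics/c4.png

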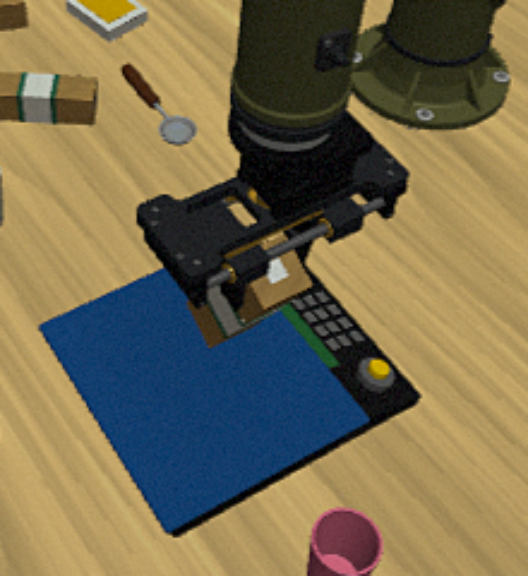

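The unladen torque is biased by -0.11, so the lean here is about 27°, which is why it fell the first time. I'll ease the grip further.

```bash
python3 - <<'E'
from h import *
T0=np.array([-.109,.052,.003])
for n in (7.5,6.5,5.5):
    ease([n]); T=tq()-T0; print('dT',T.round(3),'lean~',round(np.degrees(np.arcsin(min(1,abs(T[0])/.30))),1)); lean()
E
```

```text
7.5 |Th| 0.114 Fz -3.5 gap 0.527
dT [ 0.146 -0.003 -0.011] lean~ 29.1
lean view conf 0.98 889 z [0.074 0.334] ext [0.054 0.12  0.26 ] v [0.115 0.143 0.253]
6.5 |Th| 0.027 Fz -3.6 gap 0.533
dT [ 0.114 -0.006  0.017] lean~ 22.4
lean view conf 0.8 1068 z [0.184 0.333] ext [0.046 0.084 0.149] v [-0.021  0.045  0.123]
5.5 |Th| 0.085 Fz -3.2 gap 0.527
dT [ 0.076 -0.002 -0.002] lean~ 14.6
lean view conf 0.9 1183 z [0.184 0.33 ] ext [0.044 0.066 0.147] v [-0.021  0.027  0.125]
```

```bash
cat >> h.py <<'E'
def setdown(sx,sy,tilt):
    """tilt (deg about scale x) straightens the held carton; then lower, release, retreat"""
    move_gripper(0.0,12)
    Rn=R.from_rotvec([np.cos(np.radians(YAW))*np.radians(tilt),np.sin(np.radians(YAW))*np.radians(tilt),0])*R.from_rotvec(env.current_ee_rot())
    z=Rn.as_matrix()[:,2]; g=np.array([*plat(sx,sy),0]); o=env.grasp_offset*z
    P=lambda h: g+[0,0,h]+o   # h: grasp-point height
    env.move_to(P(.27),Rn.as_rotvec()); env.wait(.3); lean()
    env.move_straight(P(.21),v=.08)
    print('hit',env.move_straight(P(.18),v=.03,contact_N=3),'grasp z',(env.current_tool_pos()-o)[2].round(4))
    move_gripper(0.0,4); env.wait(.4); st()
    move_gripper(1.0); env.wait(.6); lean()
    env.move_straight(P(.33),v=.12); env.wait(.2); lean()
E
python3 - <<'E'
from h import *
setdown(0,.072,11)
W=cloud(optics.snapshot('scene')); m=(np.abs(W[...,2]-.22)<.006)&(W[...,1]>.1)
print(m.sum(), fit(W[m]) if m.sum()>30 else None)
E
```

```text
lean view conf 0.59 1651 z [0.072 0.292] ext [0.046 0.05  0.22 ] v [0.016 0.043 0.217]
hit True grasp z 0.2045
t 65.5 [0.571 0.34  0.186] gap 0.531 F [0.8 0.7 5.4] grip 4.0
lean view conf 0.61 1490 z [0.077 0.223] ext [0.045 0.045 0.146] v [-0.016 -0.014  0.13 ]
lean view conf 0.89 1517 z [0.077 0.223] ext [0.045 0.046 0.146] v [-0.016 -0.012  0.13 ]
483 (array([0.57050787, 0.35173544]), array([47.88377762, 46.62144089]), 85.17904663085938)
```

The first carton stands at y≈+0.088 in the scale frame. Next is the middle carton.

```bash
python3 - <<'E'
from h import *
for o in cartons(): print(o)
c=min(cartons(),key=lambda o:abs(o[1][1]+.225))
testlift(c[1],c[2+1],1,h=.1)
E
```

```text
(0.96, array([ 0.48336261, -0.22595032]), array([150.25785828,  46.5854187 ]), -37.035675048828125, 870)
(0.83, array([ 0.47537326, -0.44160812]), array([151.41992188,  48.77036667]), -20.306175231933594, 890)
t 73.8 [ 0.526 -0.258  0.006] gap 0.532 F [-0.7  1.   1.4] grip 20.0
t 75.3 [ 0.526 -0.258  0.1  ] gap 0.526 F [-0.  -0.6 -3.5] grip 20.0
dT [-0.073 -0.012 -0.022] dF [-0.82 -1.81 -3.53] moment about closing axis -0.053
```

The heavy end is +, so I'll set it down and take the other end.

```bash
python3 - <<'E'
from h import *
p=env.current_tool_pos(); env.move_straight(np.array([p[0],p[1],.008]),v=.1,contact_N=5); move_gripper(.78)
env.move_straight(np.array([p[0],p[1],.12]),v=.2)
testlift([.4834,-.226],-37.0,-1,h=.2)
ease([14,10,7.5,6.5,5.5])
move_gripper(0,12)
p=env.current_tool_pos(); env.move_straight(np.array([p[0],p[1],.3]),v=.15)
goto([*plat(0,-.0),.3],YAW); env.wait(.4)
ease([7,6,5.5]); print('dT',(tq()-[-.109,.052,.003]).round(3)); lean(); lean()
E
```

```text
t 80.5 [ 0.441 -0.194  0.006] gap 0.528 F [-0.4  0.2  2.3] grip 20.0
t 83.0 [ 0.441 -0.194  0.2  ] gap 0.524 F [-0.4  0.7 -3.6] grip 20.0
dT [0.218 0.22  0.041] dF [-0.9  -0.18 -3.33] moment about closing axis -0.307
14 |Th| 0.168 Fz -4.2 gap 0.524
10 |Th| 0.086 Fz -3.5 gap 0.526
7.5 |Th| 0.035 Fz -4.0 gap 0.528
6.5 |Th| 0.063 Fz -3.9 gap 0.531
5.5 |Th| 0.052 Fz -3.4 gap 0.53
7 |Th| 0.056 Fz -3.6 gap 0.524
6 |Th| 0.089 Fz -4.2 gap 0.533
5.5 |Th| 0.123 Fz -4.4 gap 0.532
dT [0.05  0.    0.005]
lean view conf 0.67 1267 z [0.191 0.336] ext [0.044 0.06  0.145] v [-0.018  0.017  0.128]
lean view conf 0.89 1300 z [0.188 0.336] ext [0.047 0.064 0.148] v [-0.015  0.018  0.13 ]
```

```bash
python3 - <<'E'
from h import *
setdown(0,-.01,10)
W=cloud(optics.snapshot('scene')); m=(np.abs(W[...,2]-.22)<.006)&(W[...,1]>.1)
n,l,s,c=cv2.connectedComponentsWithStats(m.astype(np.uint8))
for i in range(1,n):
    if s[i,4]>100: print(fit(W[l==i]),s[i,4])
st()
for o in cartons(): print(o)
E
```

```text
lean view conf 0.6 1467 z [0.142 0.289] ext [0.046 0.046 0.147] v [-0.015 -0.011  0.131]
hit True grasp z 0.2057
t 95.2 [0.567 0.258 0.187] gap 0.527 F [0.7 0.4 6. ] grip 4.0
lean view conf 0.8 1324 z [0.078 0.223] ext [0.045 0.044 0.145] v [-0.016 -0.012  0.13 ]
lean view conf 0.74 8003 z [0.022 0.074] ext [0.302 0.247 0.052] v [ 0.187 -0.015  0.031]
(array([0.56652844, 0.26206525]), array([49.28442383, 47.00613403]), 87.69983673095703) 408
(array([0.57058661, 0.35126105]), array([47.46417999, 46.67057037]), 86.25137329101562) 488
t 98.4 [0.567 0.257 0.311] gap 0.998 F [0.3 1.5 0.1] grip 0.0
(0.93, array([ 0.47449789, -0.44092297]), array([151.04467773,  48.23316574]), -19.604393005371094, 864)
```

Two are standing. Now the third, swapping ends automatically if needed.

```bash
python3 - <<'E'
from h import *
c=[.4748,-.441]; a=-20.
g=testlift(c,a,1,h=.1)
# decide from horizontal moment change
d=np.array([np.cos(np.radians(a)),np.sin(np.radians(a)),0]); 
m=[]
for _ in range(8): m.append(env.current_torque()@[-d[1],d[0],0]); env.wait(.03)
print('abs moment',np.mean(m)); lean()
E
```

```text
t 103.8 [ 0.525 -0.459  0.006] gap 0.529 F [-0.3  1.1  1.6] grip 20.0
t 105.3 [ 0.525 -0.459  0.1  ] gap 0.527 F [ 0.1 -0.7 -4.3] grip 20.0
dT [-0.053 -0.269 -0.108] dF [ 0.57 -0.75 -4.63] moment about closing axis -0.271
abs moment -0.12534561523877613
lean view conf 0.81 628 z [0.003 0.143] ext [0.182 0.154 0.14 ] v [0.119 0.138 0.135]
```

```bash
python3 - <<'E'
from h import *
p=env.current_tool_pos(); env.move_straight(np.array([p[0],p[1],.2]),v=.1)
ease([20,14,10,7.5,6.5,6]); lean()
s=snap('scene'); cv2.imwrite('pics/c5.png',cv2.resize(s['frame'][60:260,120:340,::-1],None,fx=2.5,fy=2.5))
E
```

```text
20 |Th| 0.21 Fz -3.8 gap 0.527
14 |Th| 0.098 Fz -3.6 gap 0.527
10 |Th| 0.068 Fz -3.2 gap 0.531
7.5 |Th| 0.08 Fz -3.8 gap 0.531
6.5 |Th| 0.132 Fz -2.9 gap 0.531
6 |Th| 0.15 Fz -2.8 gap 0.529
lean view conf 0.61 619 z [0.002 0.228] ext [0.119 0.2   0.226] v [0.093 0.128 0.212]
```

View pics/c5.png

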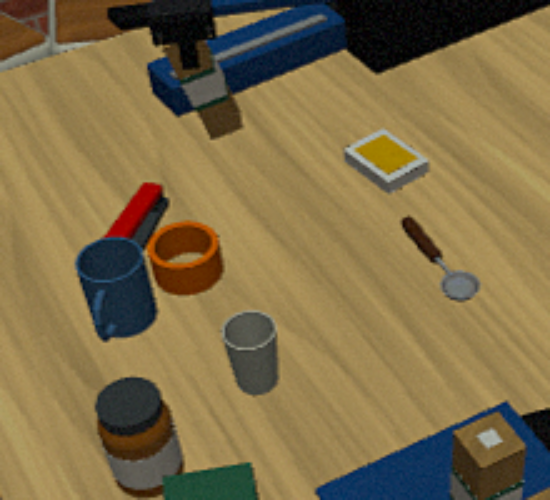

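It hangs heavy end down with some lean. I'll carry it over and ease it there.

```bash
python3 - <<'E'
from h import *
move_gripper(0,12)
p=env.current_tool_pos(); env.move_straight(np.array([p[0],p[1],.3]),v=.15)
goto([*plat(0,-.085),.3],YAW); env.wait(.4); st()
ease([7,6,5.5]); print('dT',(tq()-[-.109,.052,.003]).round(3)); lean(); lean()
E
```

```text
t 115.0 [0.563 0.179 0.3  ] gap 0.529 F [-0.3 -0.3 -3.5] grip 12.0
7 |Th| 0.051 Fz -3.9 gap 0.53
6 |Th| 0.062 Fz -3.0 gap 0.526
5.5 |Th| 0.04 Fz -2.6 gap 0.529
dT [0.074 0.004 0.004]
lean view conf 0.68 1299 z [0.082 0.223] ext [0.043 0.045 0.141] v [-0.014 -0.014  0.125]
lean view conf 0.6 1226 z [0.003 0.339] ext [0.099 0.201 0.336] v [0.125 0.207 0.331]
lean view conf 0.78 1354 z [0.078 0.223] ext [0.045 0.046 0.145] v [-0.016 -0.014  0.129]
```

```bash
cat >> h.py <<'E'
def tops():
    W=cloud(optics.snapshot('scene')); m=(np.abs(W[...,2]-.22)<.006)&(W[...,1]>.1)
    n,l,s,c=cv2.connectedComponentsWithStats(m.astype(np.uint8))
    for i in range(1,n):
        if s[i,4]>100: print('top',fit(W[l==i]),s[i,4])
E
python3 - <<'E'
from h import *
setdown(0,-.085,12)
goto([.42,.0,.35],87.5); tops(); st()
s=snap('scene','s9')
E
```

```text
lean view conf 0.92 1254 z [0.153 0.292] ext [0.044 0.049 0.139] v [-0.022 -0.01   0.122]
lean view conf 0.8 1363 z [0.075 0.223] ext [0.045 0.047 0.147] v [-0.016 -0.014  0.131]
hit True grasp z 0.2046
t 120.4 [0.564 0.183 0.186] gap 0.524 F [0.  0.5 6.4] grip 4.0
lean view conf 0.82 1407 z [0.073 0.223] ext [0.045 0.068 0.149] v [-0.013 -0.01   0.134]
lean view conf 0.66 1012 z [0.077 0.223] ext [0.045 0.047 0.145] v [-0.017 -0.001  0.131]
lean view conf 0.84 1043 z [0.003 0.223] ext [0.135 0.134 0.22 ] v [0.143 0.159 0.219]
lean view conf 0.67 1340 z [0.078 0.223] ext [0.043 0.047 0.145] v [-0.016 -0.014  0.13 ]
top (array([0.56325043, 0.19528397]), array([48.63278198, 47.44329453]), 86.43636322021484) 366
top (array([0.56651855, 0.26199231]), array([48.04512405, 47.24430847]), 89.05948638916016) 421
top (array([0.57039935, 0.35087878]), array([47.23542404, 46.71468735]), -2.2359085083007812) 482
t 125.0 [0.42 0.   0.35] gap 0.999 F [-0.4  0.4  0.5] grip 0.0
```

View pics/s9.png

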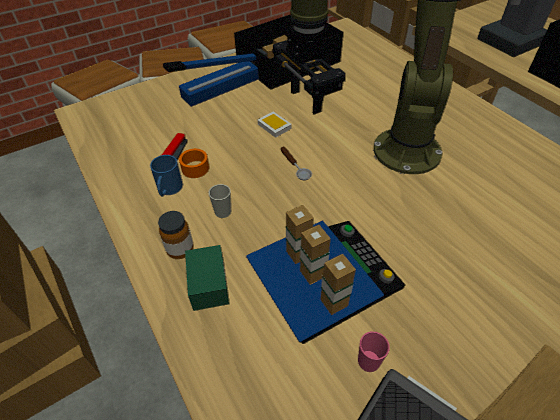

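All three cartons stand on the platter at (300,235), (314,255) and (339,285), and the cup is upright at (220,200). Next I'll press green.

```bash
python3 - <<'E'
from h import *
move_gripper(0.0,20)
xy=[.4012,.190]
goto([*xy,.16],87.5); env.move_straight(np.array([*xy,.066]),v=.12); env.wait(.2)
for z in np.arange(.062,.045,-.002):
    env.move_straight(np.array([*xy,z]),v=.05); env.wait(.1)
    F=env.current_contact_force()[2]; print(round(z,4),np.round(env.current_tool_pos()[2],4),round(F,1))
    if F>18: break
env.wait(.3)
env.move_straight(np.array([*xy,.16]),v=.12)
goto([.42,.0,.35],87.5); tops(); st(); env.wait(.5)
print(optics.search_frame('cup','scene')[:2])
E
```

```text
0.062 0.0619 0.2
0.06 0.0602 1.2
0.058 0.0583 3.5
0.056 0.0565 3.9
0.054 0.0556 14.1
0.052 0.0551 27.8
top (array([0.56374274, 0.19543658]), array([47.92877579, 46.6739502 ]), 86.9682388305664) 369
top (array([0.56648865, 0.26188766]), array([47.44953156, 46.75286865]), 87.39875793457031) 419
top (array([0.57005042, 0.35098083]), array([47.64648056, 47.33452606]), -3.0448455810546875) 486
t 133.3 [0.419 0.002 0.348] gap 0.004 F [ 0.  -0.2 -0.8] grip 0.0
[{'centre': [0.6435, -0.0768, 0.0588], 'conf': 0.91}, {'centre': [0.5556, 0.4789, 0.0531], 'conf': 0.78}]
```

```bash
python3 -c "
from h import *
print(close_job())"
```

```text
the job is handed in; nothing more can be done
None
```

The job is handed in: the cup stands on the bench, both keys were pressed to their hard stops in order, and all three cartons stand upright on the platter, heavy ends down judging by the lift tests (the first fell over once and was re-stood).

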